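# Close the glue pot and test the spray gun

## Robot

A 6-joint arm with a two-finger parallel gripper is mounted at the origin on the work surface. World frame = base frame: x ahead of the robot, y to its left, z up, the work surface at z = 0. Lengths are in m, angles in rad, forces in N, time in s.
With the tool pointing down it reaches from about 0.3 to 0.775 m from the base axis. Payload 14.6 kg.
Tool frame: the origin (TCP) lies on the centre line of the jaws, within the pads' length; the fingertips stand 19 mm ahead of it and the grasp point (between the pads) is the TCP; z points along the fingers, x is the direction in which the jaws open and shut, and the axes are right-handed (so a half turn about z gives the same grasp; the last joint's range is limited). The gripper opens to 94 mm and grips with 3 to 60 N. Pads are 16 mm wide; open, the fingers measure 119 mm over their backs; the gripper's body (75 mm by 177 mm) begins 78 mm behind the grasp point.
Start: joints at [-1.413, 0.3, 1.521, -0, 1.321, -0.067], TCP at [0.123, -0.536, 0.224] pointing down, gripper open.
Joint ranges: [-3.03, 3.03], [-0.79, 2.21], [0.23, 2.52], [-1.04, 4.18], [0, 3.07], [-2.55, 2.55]. Speed limits (rad/s): [2.22, 2.22, 2.57, 3.14, 3.14, 3.14].

## Interface

Orientations are given as [roll, pitch, yaw] about the fixed x, y, z axes, in that order (R = Rz(yaw) Ry(pitch) Rx(roll)).
In Python, from station import ctrl, imaging gives the robot as it stands.
- The arm moves only by the shell command python3 -m handwheel 'ROWS' [OPENING] [FORCE]. ROWS is JSON, a list that holds one entry, the list of rows, each a list of 4 numbers: the shift along the tool's x, y, z in m, then the turn about the tool's z in rad. A call has 1 to 10 rows; each row shifts and turns the pose as measured when the row begins, along the tool's axes as they then stand; what a row does not reach is not made up. A row lasts 1/10 s, in which the tool goes at most 50 mm and 8.59 degrees, less where a joint would pass 70% of its speed; a pose out of reach is approached as far as the arm can. A call is refused whole if a number of a shift passes 0.05 or a number of a turn 0.15, either way. A call with a gripper value outside its range is refused whole. OPENING is the finger opening in m, from 0 to 0.094, set as the call begins (- or left out, the last holds). The fingers move at their own pace and stop on an object; FORCE is the grip in N (left out, the last holds). Time passes only in rows, so rows that do not move let the fingers close. It gives the time, the measured TCP pose, the force and the opening at its end, in the units of the state.
- ctrl.get_obs(): the state, without advancing time (a new reading comes with each control period).
- imaging.camera(name): name is "scene" or "top"; returns the picture (384x512x3 uint8, red, green, blue); there is no depth.
- imaging.camera_model(name): a dict with "camera_matrix" (3x3 intrinsics, pixels), "position" and "attitude" of the camera in the world. Camera axes: x right, y up, looking along -z (the intrinsics and any distortion apply to the point x, -y, -z); pixel columns grow to the right and rows downward; lengths in m; the calibration is good to about 2 mm. A picture is of the moment at which its call begins. camera_model takes no time and is no camera call.
- ctrl.hand_in(): hands the job in, once; it reports no verdict.
The state is a dict: "time_s": time; "qpos": joint angles; "joint_vel": joint speeds; "tau": joint torques, N m; "ee_pos": TCP position; "eef_rot": TCP orientation; "force": force on the tool from outside, world axes, zero at the start; "moment": the same for the moment, N m; "grip_width": finger opening in m.
Only numpy, scipy, OpenCV 4.12 (cv2) and the standard library are available. Lean on these libraries where they do the work, as an engineer would, in place of code of your own. Each camera call takes 0.05 s, during which the arm holds its last target. There are 200 camera calls.

## Task

Get the glue station ready for the shift: set the loose blue lid on the open glue pot so that it sits seated and level, and let go of it. Then squeeze the clamped spray gun's red trigger back towards the grip, through at least three quarters of its travel, keep it squeezed for at least half a second, and let it spring back. Leave the tin, the hammer and the wooden block where they are.

Things in the scene. Friction and masses are not known exactly. Their poses are not given: they have to be found in the camera images.
- station: Fixed glue station: grey base plate 225 x 335 x 12 mm with a spray gun lying on its side in a clamp (top 98 mm high), a pot, and a steel catch box at the nozzle (97 mm high). Origin on the table under the gun, z up. The gun's black grip lies along x (x = -5 to -105 mm at y = 0; 26 mm thick in y, 60 to 90 mm high), open on both sides and above; red trigger on its -y side, barrel at x = 15 mm.
- gun_grip (a point): Point on the grip's centre line, 55 mm from the station's origin towards -x and 75 mm above the table, beside the place where the trigger is squeezed. Axes as the station's: the squeeze is along y. The grip's back face is at y = +13 mm from here.
- trigger_pull (a point): Middle of the red trigger bar where it is squeezed, 60 mm from its hinge, 75 mm above the table. The bar is 80 mm long, 10 thick, 18 tall. At rest this point is 40 mm to the station's -y side of the grip's centre line, fully squeezed 22 mm: 58 mm over grip and bar at rest, 40 mm squeezed. Moves and turns with the trigger (x along the bar).
- trigger (a joint): Angle of the trigger, rad: 0 at rest, 0.30 fully squeezed at its stop. Its vertical hinge is 60 mm from the trigger_pull point, beside the barrel. A spring returns it: 3 N at the pull point to start, 7.5 N at full travel.
- pot_rim (a point): Centre of the pot's mouth at rim height, 97 mm above the table. The aluminium pot is 100 mm across outside, wall 4 mm (mouth 92 mm across). Axes as the station's.
- lid: Loose lid: blue disc 108 mm across, 6 mm thick; under it a steel step 6 mm deep, 84 mm across (79 at its foot), that drops into the pot's mouth; on top a black round knob 24 mm across, 26 mm tall. Origin at the centre of the step's underside, z up: disc 6 to 12 mm, knob 12 to 38 mm. Starts on the table left or right of the station. Seated, its origin is 6 mm below pot_rim. About 0.16 kg.
- tin: A closed round tin with a yellow band, 70 mm across, 85 mm tall, on the other side of the station from the lid. Origin at the centre of its foot. Leave it alone.
- hammer: A mallet, yellow head and black grip, 290 mm long, 36 mm tall, lying beyond the station. Origin on the table under its handle; head at +x (to 138 mm), grip end at x = -150 mm. Leave it alone.
- beating_block: A light wooden block 90 x 50 x 35 mm. Origin at the centre of its underside. Leave it alone.

How it is judged:
On the way, in this order (a step that is already met when the one before it is completed fails the run):
1. the lid sits seated and level on the pot and the fingers have let go of it (horizontal distance between lid and pot_rim below 0.006 m and z of lid in the frame of pot_rim between -0.01 and -0.003 m and angle between lid's own z axis and vertical below 0.05 rad and contact force between the fingers and lid below 0.1 N), for 0.3 s.
2. with the lid seated, the trigger is squeezed to at least 0.22 rad of its 0.30 rad and kept there for half a second (value of joint trigger above 0.22 rad and horizontal distance between lid and pot_rim below 0.006 m and z of lid in the frame of pot_rim between -0.01 and -0.003 m and angle between lid's own z axis and vertical below 0.05 rad), for 0.5 s.
At the end, for the whole second after the job is handed in: The lid rests on the pot, released and at rest: within 6 mm of the mouth's centre, its origin 3 to 10 mm below the rim, level within 0.05 rad. The trigger is let go and back within 0.05 rad of rest. Tin, hammer and block lie within 30 mm of where they started (value of joint trigger below 0.05 rad and horizontal distance between lid and pot_rim below 0.006 m and z of lid in the frame of pot_rim between -0.01 and -0.003 m and angle between lid's own z axis and vertical below 0.05 rad and linear speed of lid below 0.02 m/s); the robot touches nothing.
It fails at once if the trigger is pulled more than half way (0.15 rad) while the lid is still off the pot (more than 20 mm from the rim's centre) (value of joint trigger above 0.15 rad and distance between lid and pot_rim above 0.02 m).
It fails at once if the lid is dropped: over the pot but not held, its underside more than 12 mm above the rim (horizontal distance between lid and pot_rim below 0.06 m and z of lid in the frame of pot_rim above 0.012 m and contact force between the fingers and lid below 0.1 N).
It fails at once if the tin is moved more than 30 mm (distance of tin from where it was at the start of the episode above 0.03 m).
It fails at once if the hammer is moved more than 30 mm (distance of hammer from where it was at the start of the episode above 0.03 m).
It fails at once if the wooden block is moved more than 30 mm (distance of beating_block from where it was at the start of the episode above 0.03 m).
It also fails if it takes over 54 s, if anything falls off the work surface, if the arm or the gripper's body presses on something with over 40 N, if the wrist force passes 120 N, or if a joint passes its speed limit or range.

## Working session

There is one attempt and no reset: what is moved stays moved. The work goes in short steps, Python scripts to look and compute and a shell command to move; the robot and the scene stay as the last step left them, time stands still between calls to the robot, and variables do not carry over. Pictures are saved under pics/ and viewed, about 8 in all and at most 12, crops included, and the job is handed in when it is done.

```bash
ls; mkdir -p pics; python3 - <<'E'
from station import ctrl, imaging
import cv2
for n in("scene","top"):
    im=imaging.camera(n); cv2.imwrite(f"pics/{n}0.png",cv2.cvtColor(im,cv2.COLOR_RGB2BGR)); print(n,imaging.camera_model(n))
o=ctrl.get_obs();print(o)
E
python3 -c "
import cv2
cv2.imwrite('pics/top0b.png',cv2.resize(cv2.imread('pics/top0.png'),(800,600),interpolation=cv2.INTER_CUBIC))"
```

```text
pics
scene {'camera_matrix': array([[348.83337262,   0.        , 266.48707421],
       [  0.        , 348.83337262, 192.31200037],
       [  0.        ,   0.        ,   1.        ]]), 'position': array([ 1.39434101, -0.16391888,  0.67696333]), 'attitude': array([0.94612123, 0.01786348, 1.33860588])}
top {'camera_matrix': array([[412.20083194,   0.        , 258.27212893],
       [  0.        , 412.20083194, 190.091542  ],
       [  0.        ,   0.        ,   1.        ]]), 'position': array([0.34724994, 0.0110077 , 1.25692873]), 'attitude': array([ 0.2307864 , -0.00284938, -1.53959777])}
{'time_s': 0.1, 'qpos': array([-1.41259133e+00,  3.00402928e-01,  1.52151301e+00,  6.43397398e-06,
        1.32071020e+00, -6.66498889e-02]), 'joint_vel': array([-1.29637258e-04, -2.29800900e-04, -2.06985822e-03,  1.09263087e-04,
        3.25053767e-05,  6.46227275e-04]), 'tau': array([ 1.80300194e-03, -5.32644260e+01, -3.53283119e+01,  7.09948875e-02,
        2.34957493e-02, -6.09107133e-05]), 'ee_pos': array([ 0.12256843, -0.53594671,  0.22395251]), 'eef_rot': array([-3.14151760e+00,  1.03078101e-03, -1.34594300e+00]), 'force': array([ 0.1811573 , -0.1030949 ,  0.39654857]), 'moment': array([-0.09558066, -0.02546509,  0.02257311]), 'grip_width': 0.0938099556524424}
```

View pics/top0b.png

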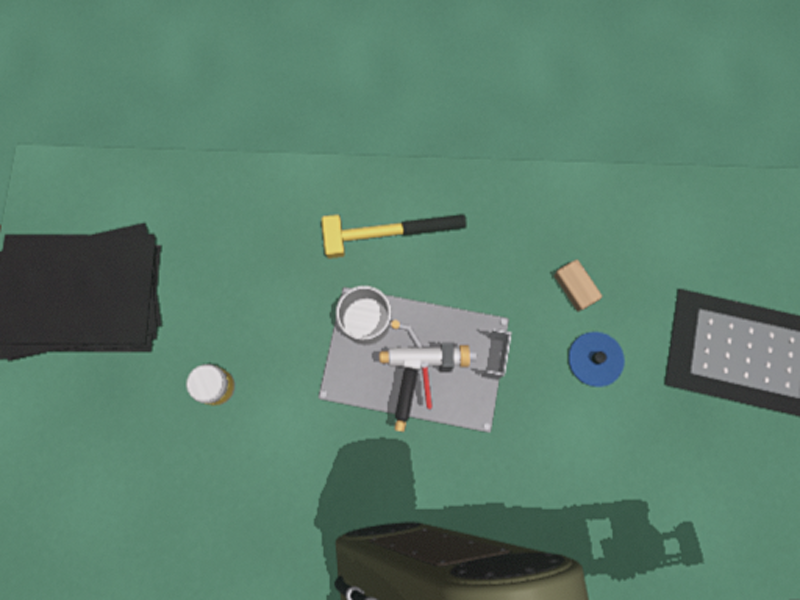

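View pics/scene0.png

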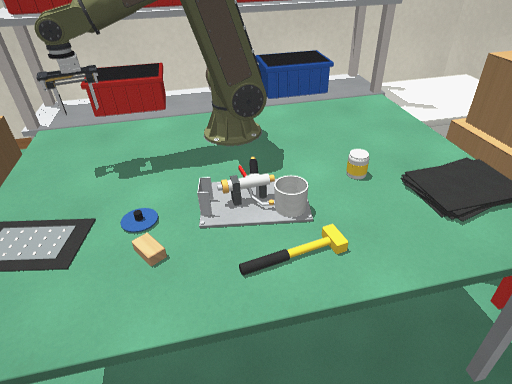

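Top view: lid at about (597,359), pot mouth (363,313), gun grip (407,395), red trigger (427,385) in the 800x600 picture. The scene view agrees. Next, an enlarged crop to read points.

```bash
cat > h.py <<'E'
import numpy as np, cv2
from scipy.spatial.transform import Rotation as R
from station import ctrl, imaging
def ray(n,u,v,z):
    m=imaging.camera_model(n);K=m["camera_matrix"];A=R.from_euler("xyz",m["attitude"]).as_matrix()
    d=A@np.array([(u-K[0,2])/K[0,0],-(v-K[1,2])/K[1,1],-1.]);p=m["position"]
    return (p+d*(z-p[2])/d[2])
def pix(n,P):
    m=imaging.camera_model(n);K=m["camera_matrix"];A=R.from_euler("xyz",m["attitude"]).as_matrix()
    c=A.T@(np.array(P)-m["position"]);return np.array([K[0,2]+K[0,0]*c[0]/-c[2],K[1,2]+K[1,1]*c[1]/c[2]])
E
python3 - <<'E'
from h import *
im=cv2.imread("pics/top0.png")
c=cv2.resize(im[180:280,200:333],None,fx=6,fy=6,interpolation=cv2.INTER_CUBIC);cv2.imwrite("pics/crop_st.png",c)
def blob(im,lo,hi,box,big=True):
    x0,y0,x1,y1=box
    h=cv2.inRange(cv2.cvtColor(im,cv2.COLOR_BGR2HSV)[y0:y1,x0:x1],lo,hi)
    cs=max(cv2.findContours(h,cv2.RETR_EXTERNAL,cv2.CHAIN_APPROX_NONE)[0],key=cv2.contourArea)
    return cs.reshape(-1,2)+[x0,y0]
b=blob(im,(105,120,40),(125,255,255),(340,190,420,270))
w=np.array([ray("top",u,v,.012)[:2] for u,v in b]);print("lid top",cv2.minEnclosingCircle(w.astype(np.float32)))
s=cv2.imread("pics/scene0.png")
b=blob(s,(105,120,40),(125,255,255),(100,190,180,250))
w=np.array([ray("scene",u,v,.012)[:2] for u,v in b]);print("lid scene",cv2.minEnclosingCircle(w.astype(np.float32)))
b=blob(im,(0,150,80),(6,255,255),(250,210,300,280))
w=np.array([ray("top",u,v,.084)[:2] for u,v in b]).astype(np.float32);print("trig",cv2.minAreaRect(w),cv2.boxPoints(cv2.minAreaRect(w)))
E
```

```text
lid top ((0.5297726988792419, -0.36014991998672485), 0.05333145335316658)
lid scene ((0.5300641059875488, -0.36113059520721436), 0.05442771688103676)
trig ((0.4560798704624176, -0.030304111540317535), (0.06829105317592621, 0.006255625281482935), 7.739360809326172) [[ 0.42182416 -0.03180306]
 [ 0.4226666  -0.03800171]
 [ 0.49033558 -0.02880516]
 [ 0.48949313 -0.02260651]]
```

View pics/crop_st.png

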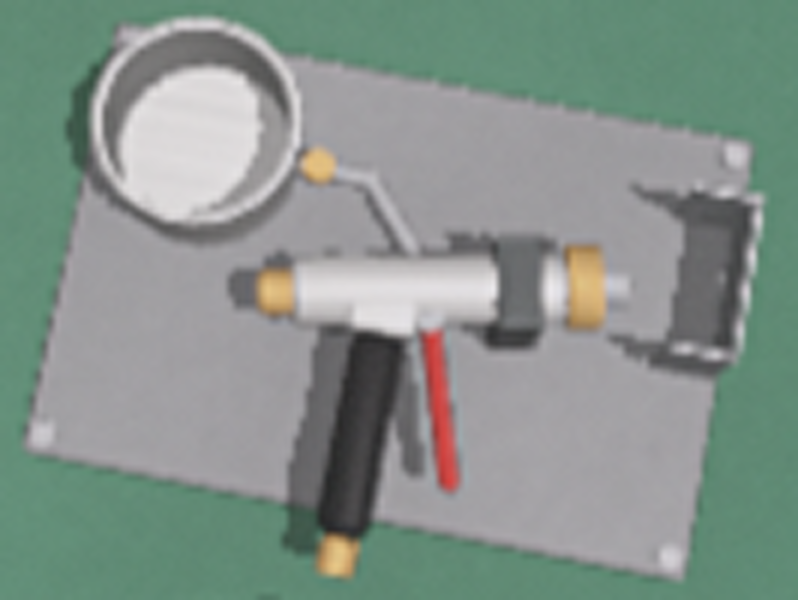

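```bash
python3 - <<'E'
from h import *
f=lambda x,y,z: ray("top",200+(x+.5)/6-.5,180+(y+.5)/6-.5,z)[:2]
a,b,c=f(27,450,.012),f(683,578,.012),f(752,143,.012)
print("plate",a,b,c,np.linalg.norm(a-b),np.linalg.norm(b-c))
print("yaw",np.arctan2(*(a-b)[::-1])-np.pi/2,np.arctan2(*(c-b)[::-1]))
g=[f(380,335,.083),f(343,530,.083)];print("grip ends",g,"yaw",np.arctan2(*(g[0]-g[1])[::-1]))
print("grip width pts",f(325,470,.075),f(383,470,.075))
pts=np.array([f(90,118,.097),f(301,125,.097),f(196,16,.097),f(193,228,.097)]);print("pot",pts, pts[:2].mean(0),pts[2:].mean(0))
print("trigger axis",f(432,335,.084),f(450,490,.084))
o=ctrl.get_obs();print(o["ee_pos"],o["eef_rot"])
# pot inner edge fit by Hough on scaled crop
im=cv2.cvtColor(cv2.imread("pics/crop_st.png"),cv2.COLOR_BGR2GRAY)
for p2 in(40,):print(cv2.HoughCircles(im[:260,60:330],cv2.HOUGH_GRADIENT,1,30,param1=80,param2=p2,minRadius=85,maxRadius=115))
s=cv2.imread("pics/scene0.png");cv2.imwrite("pics/crop_sc.png",cv2.resize(s[150:230,190:320],None,fx=6,fy=6,interpolation=cv2.INTER_CUBIC))
E
```

```text
plate [0.43650427 0.17242118] [ 0.38420859 -0.15463332] [ 0.6041397  -0.18992518] 0.3312091209205575 0.22274470986455355
yaw -0.15855674071980141 -0.15911134176262182
grip ends [array([ 0.49076444, -0.00111245]), array([0.39909261, 0.01354495])] yaw -0.15854789455673465
grip width pts [0.42705743 0.02295883] [ 0.42791784 -0.00444086]
pot [[0.58873961 0.14089319]
 [0.58853015 0.03973185]
 [0.64073967 0.09244187]
 [0.53704915 0.08913045]] [0.58863488 0.09031252] [0.58889441 0.09078616]
trigger axis [ 0.49142118 -0.02578795] [ 0.4190303  -0.03594315]
[ 0.12256843 -0.53594671  0.22395251] [-3.14151760e+00  1.03078101e-03 -1.34594300e+00]
[[[136.5 120.5 104.1]]]
```

View pics/crop_sc.png

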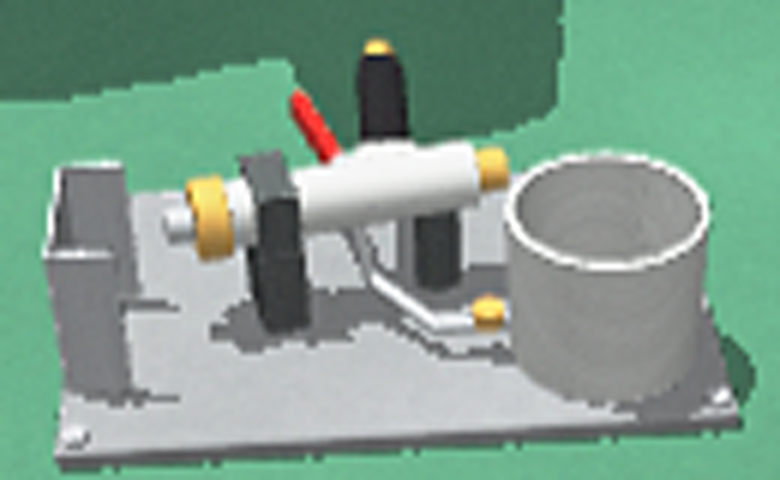

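Scene crop: pot rim spans 502–710 horizontally, 151–270 vertically (crop px); the trigger is left of the grip with nothing else near it. I'll cross-check the pot in the scene view and turn the jaws to the station's y axis.

```bash
cat >> h.py <<'E'
def go(p):
    o=ctrl.get_obs();T=R.from_euler("xyz",o["eef_rot"])
    print("tool shift mm",np.round(1e3*T.inv().apply(np.array(p)-o["ee_pos"]),1),"rpy",np.round(o["eef_rot"],4),"turn to -1.7295:",round(o["eef_rot"][2]+1.7295,4))
E
python3 - <<'E'
from h import *
t=np.linspace(0,2*np.pi,60)
P=np.array([pix("scene",[.5887+.05*np.cos(a),.0905+.05*np.sin(a),.097]) for a in t]);P=((P-[190,150])+.5)*6-.5
print(P.min(0),P.max(0))
E
python3 -m handwheel '[[[0,0,0,0.13],[0,0,0,0.13],[0,0,0,0.12],[0,0,0,0]]]' 0.05 20
python3 -c "
from h import *
go([.5299,-.3605,.15])"
```

```text
[507.59970696 152.85415636] [712.95561771 269.00693989]
time_s: 0.5
ee_pos: [0.1225, -0.5354, 0.2225]
eef_rot: [3.14, 0.004, -1.739]
force: [-0.2, -0.6, 0.6]
grip_width: 0.065
tool shift mm [-240.4 -372.5   73. ] rpy [ 3.1403  0.0037 -1.7392] turn to -1.7295: -0.0097
```

```bash
python3 -m handwheel '[[[-0.024,-0.037,0.004,0],[-0.024,-0.037,0.004,0],[-0.024,-0.037,0.004,0],[-0.024,-0.037,0.004,0],[-0.024,-0.037,0.007,0],[-0.024,-0.037,0.007,0],[-0.024,-0.037,0.007,0],[-0.024,-0.037,0.007,0],[-0.02,-0.03,0.007,0],[0,0,0,0]]]'
python3 -c "
from h import *
go([.53,-.3605,.0345])"
```

```text
time_s: 1.5
ee_pos: [0.4892, -0.3685, 0.1676]
eef_rot: [3.138, 0.005, -1.702]
force: [-0.4, -0.7, -0.4]
grip_width: 0.0498
tool shift mm [-12.6 -39.9 133. ] rpy [ 3.1381  0.0052 -1.7023] turn to -1.7295: 0.0272
```

```bash
python3 -m handwheel '[[[-0.006,-0.02,0.02,0.027],[-0.006,-0.02,0.02,0],[0,0,0.015,0],[0,0,0,0]]]'
python3 - <<'E'
from h import *
go([.53,-.3605,.0345])
cv2.imwrite("pics/s1.png",cv2.cvtColor(imaging.camera("top"),cv2.COLOR_RGB2BGR))
E
```

```text
time_s: 1.9
ee_pos: [0.5308, -0.362, 0.1103]
eef_rot: [3.137, 0.005, -1.717]
force: [-0.1, -0.0, -0.8]
grip_width: 0.05
tool shift mm [-1.   0.7 75.8] rpy [ 3.1371  0.005  -1.7167] turn to -1.7295: 0.0128
```

```bash
python3 -m handwheel '[[[-0.001,0.0005,0.02,0.012],[0,0,0.02,0],[0,0,0.02,0],[0,0,0.008,0],[0,0,0,0]]]'
python3 - <<'E'
from h import *
go([.53,-.3605,.0345])
a=cv2.cvtColor(imaging.camera("scene"),cv2.COLOR_RGB2BGR)[170:270,80:213]
cv2.imwrite("pics/s2.png",cv2.resize(a,None,fx=6,fy=6,interpolation=cv2.INTER_CUBIC))
E
```

```text
time_s: 2.45
ee_pos: [0.5287, -0.3652, 0.0486]
eef_rot: [-3.138, 0.0, -1.729]
force: [0.4, 0.6, 0.3]
grip_width: 0.05
tool shift mm [-4.9 -0.5 14.1] rpy [-3.1378  0.     -1.7286] turn to -1.7295: 0.0009
```

View pics/s2.png

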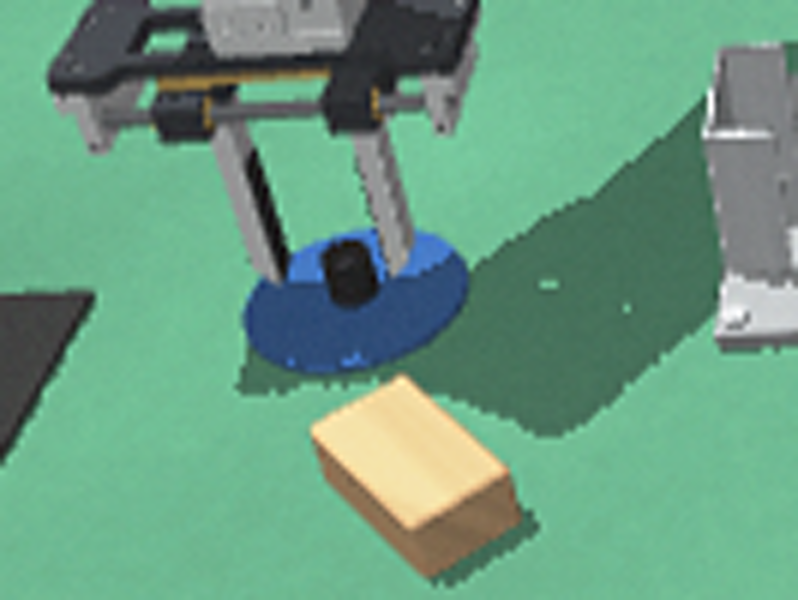

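Fingers straddle the black knob (350,270); centring looks fine. I'll descend and grip.

```bash
python3 -m handwheel '[[[-0.005,0,0.007,0],[0,0,0.006,0],[0,0,0,0]]]'
python3 -c "
from h import *
go([.53,-.3605,.0345])"
```

```text
time_s: 2.8
ee_pos: [0.5306, -0.361, 0.0383]
eef_rot: [-3.134, -0.002, -1.729]
force: [-0.4, -0.7, -0.0]
grip_width: 0.0503
tool shift mm [-0.4  0.7  3.8] rpy [-3.1335e+00 -2.3000e-03 -1.7286e+00] turn to -1.7295: 0.0009
```

```bash
python3 -m handwheel '[[[0,0,0.003,0],[0,0,0,0],[0,0,0,0],[0,0,0,0],[0,0,0,0],[0,0,0,0],[0,0,0,0]]]' 0.01 25 && python3 -m handwheel '[[[0,0,-0.02,0],[0,0,-0.02,0],[0,0,-0.03,0],[0,0,-0.03,0],[0,0,-0.03,0],[0,0,0,0]]]'
python3 - <<'E'
from h import *
go([.5885,.0895,.17])
a=cv2.cvtColor(imaging.camera("scene"),cv2.COLOR_RGB2BGR)[120:270,80:280]
cv2.imwrite("pics/s3.png",cv2.resize(a,None,fx=4,fy=4,interpolation=cv2.INTER_CUBIC))
E
```

```text
time_s: 3.5
ee_pos: [0.5309, -0.361, 0.0357]
eef_rot: [-3.133, -0.003, -1.728]
force: [0.5, -0.1, -1.3]
grip_width: 0.0231
time_s: 4.1
ee_pos: [0.529, -0.36, 0.1687]
eef_rot: [-3.137, -0.001, -1.728]
force: [0.6, 0.2, -1.7]
grip_width: 0.0235
tool shift mm [-453.3   11.7   -1.7] rpy [-3.1366e+00 -7.0000e-04 -1.7282e+00] turn to -1.7295: 0.0013
```

View pics/s3.png

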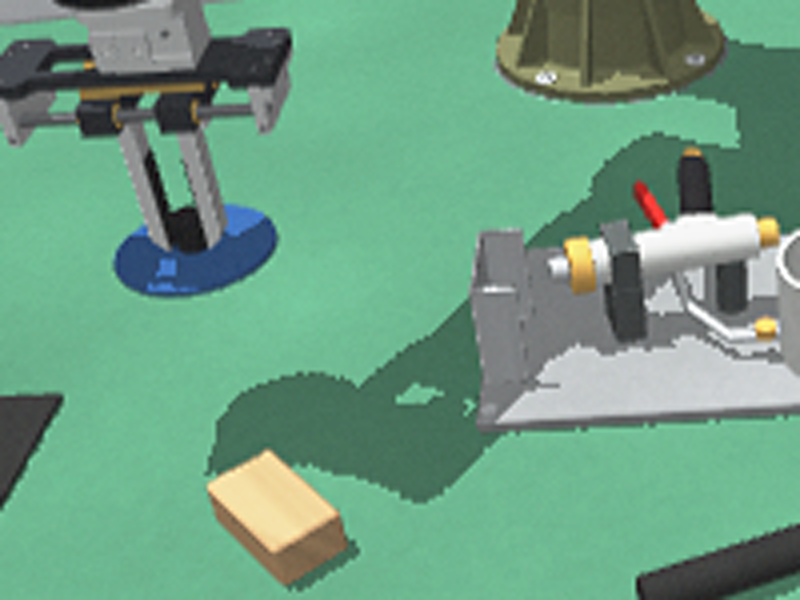

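Lid is held level. I'll carry it over, slightly higher.

```bash
python3 -m handwheel '[[[-0.02,0,-0.005,0],[-0.04,0.001,-0.005,0],[-0.04,0.001,-0.002,0],[-0.04,0.001,0,0],[-0.04,0.001,0,0],[-0.04,0.001,0,0],[-0.04,0.001,0,0],[-0.04,0.001,0,0],[-0.03,0,0,0],[0,0,0,0]]]'
python3 -c "
from h import *
go([.589,.0895,.17])"
```

```text
time_s: 5.15
ee_pos: [0.5679, -0.011, 0.1668]
eef_rot: [3.124, 0.006, -1.728]
force: [-0.3, -0.5, -1.2]
grip_width: 0.0236
tool shift mm [-102.6   -5.    -2.8] rpy [ 3.1242  0.0055 -1.7281] turn to -1.7295: 0.0014
```

```bash
python3 -m handwheel '[[[-0.03,-0.001,-0.003,0],[-0.03,-0.001,-0.003,0],[-0.025,-0.001,0,0],[-0.012,0,0,0],[0,0,0,0],[0,0,0,0]]]'
python3 -c "
from h import *
go([.589,.0895,.17])"
```

```text
time_s: 5.75
ee_pos: [0.5829, 0.0874, 0.1679]
eef_rot: [3.115, 0.003, -1.727]
force: [1.3, 0.2, -1.4]
grip_width: 0.0233
tool shift mm [-3.1 -5.6 -2.3] rpy [ 3.1151e+00  2.9000e-03 -1.7271e+00] turn to -1.7295: 0.0024
```

```bash
python3 -m handwheel '[[[-0.003,-0.006,0.008,0],[0,-0.002,0.008,0],[0,0,0.008,0],[0,0,0,0]]]'
python3 - <<'E'
from h import *
go([.5905,.0895,.128])
t=cv2.cvtColor(imaging.camera("top"),cv2.COLOR_RGB2BGR)[150:250,170:303]
s=cv2.cvtColor(imaging.camera("scene"),cv2.COLOR_RGB2BGR)[110:230,240:340]
cv2.imwrite("pics/s4.png",np.hstack([cv2.resize(t,(480,360),interpolation=cv2.INTER_CUBIC),cv2.resize(s,(300,360),interpolation=cv2.INTER_CUBIC)]))
def fit(n,z):
    im=cv2.cvtColor(imaging.camera(n),cv2.COLOR_RGB2HSV)
    m=cv2.inRange(im,(105,100,30),(125,255,255)); 
    if n=="scene": m[:150]=0;m[:, :270]=0
    c=max(cv2.findContours(m,cv2.RETR_EXTERNAL,cv2.CHAIN_APPROX_NONE)[0],key=cv2.contourArea).reshape(-1,2)
    w=np.array([ray(n,u,v,z)[:2] for u,v in c],np.float32);print(n,cv2.minEnclosingCircle(w))
z=ctrl.get_obs()["ee_pos"][2]-.0357+.012
fit("top",z);fit("scene",z)
E
```

```text
time_s: 6.15
ee_pos: [0.5909, 0.0861, 0.1405]
eef_rot: [3.114, 0.002, -1.731]
force: [0.2, 0.5, -1.5]
grip_width: 0.0232
tool shift mm [-3.3  0.5 12.5] rpy [ 3.1136e+00  2.2000e-03 -1.7306e+00] turn to -1.7295: -0.0011Traceback (most recent call last):
  File "<stdin>", line 13, in <module>
  File "<stdin>", line 10, in fit
ValueError: max() iterable argument is empty
```

View pics/s4.png

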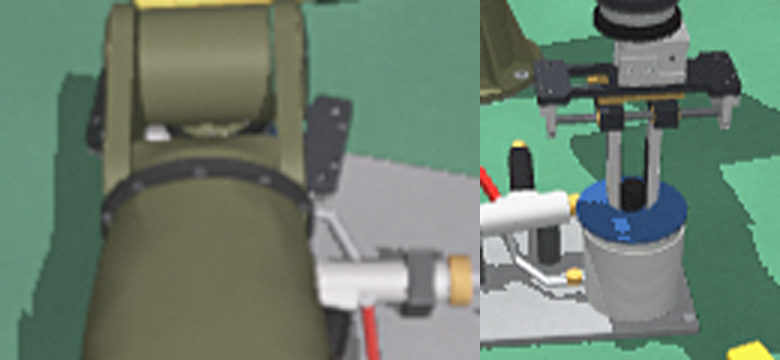

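In the scene view the lid (577–687, 211) hovers over the pot about 3 mm to the left, agreeing with the TCP reading; the top view is hidden by the arm. I'll correct and lower.

```bash
python3 -m handwheel '[[[-0.0035,0,0,0],[0,0,0,0]]]'; python3 -m handwheel '[[[0,0,0.005,0],[0,0,0.004,0],[0,0,0.002,0],[0,0,0,0]]]'
python3 -c "
from h import *
go([.5905,.0895,.127])"
```

```text
time_s: 6.5
ee_pos: [0.5923, 0.0902, 0.1431]
eef_rot: [3.117, 0.003, -1.73]
force: [0.2, 0.5, -1.6]
grip_width: 0.0235
time_s: 6.9
ee_pos: [0.592, 0.0906, 0.1314]
eef_rot: [3.118, 0.003, -1.73]
force: [0.5, 0.1, -1.0]
grip_width: 0.0232
tool shift mm [1.3 1.2 4.4] rpy [ 3.1177  0.0033 -1.7298] turn to -1.7295: -0.0003
```

```bash
python3 -m handwheel '[[[0.001,0.001,0.003,0],[0,0,0.002,0],[0,0,0,0]]]'; python3 -m handwheel '[[[0,0,0.001,0],[0,0,0,0]]]'
python3 - <<'E'
from h import *
go([.5905,.0895,.127])
s=cv2.cvtColor(imaging.camera("scene"),cv2.COLOR_RGB2BGR)[140:220,260:340]
cv2.imwrite("pics/s5.png",cv2.resize(s,(600,600),interpolation=cv2.INTER_CUBIC))
E
```

```text
time_s: 7.2
ee_pos: [0.5909, 0.0898, 0.1268]
eef_rot: [3.119, 0.004, -1.73]
force: [-0.6, -0.7, 2.0]
grip_width: 0.0238
time_s: 7.4
ee_pos: [0.5911, 0.0898, 0.1268]
eef_rot: [3.12, 0.004, -1.73]
force: [-1.4, 0.0, 1.2]
grip_width: 0.0234
tool shift mm [ 0.4  0.5 -0.2] rpy [ 3.1198  0.0039 -1.7298] turn to -1.7295: -0.0003
```

View pics/s5.png

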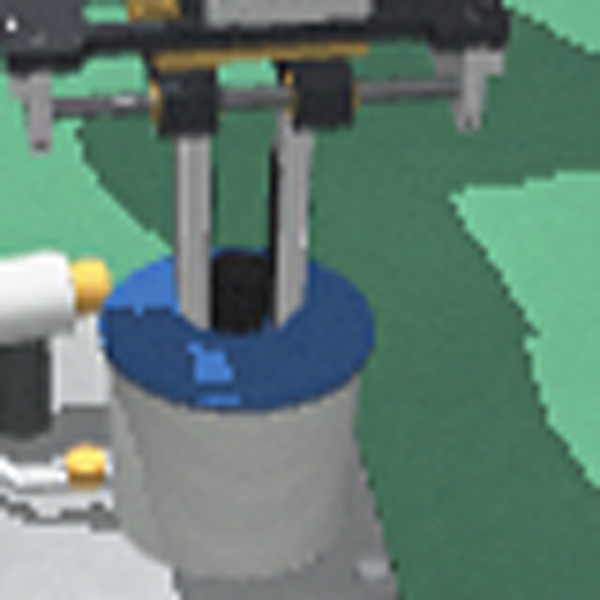

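Lid (100–375, 330) sits on the rim and contact is felt at the expected height (0.1268). I'll release, wait, and lift.

```bash
python3 -m handwheel '[[[0,0,0,0],[0,0,0,0],[0,0,0,0],[0,0,0,0]]]' 0.05; python3 -m handwheel '[[[0,0,-0.01,0],[0,0,-0.02,0],[0,0,-0.03,0],[0,0,-0.03,0],[0,0,0,0],[0,0,0,0]]]'
python3 - <<'E'
from h import *
go([.4460,.006+.0005,.2])
c=np.array([.445,.0062]);ys=np.array([.158,.987]);print("squeeze TCP", c-.007*ys, "rest-centre", c-.016*ys)
p=c-.007*ys
go([p[0],p[1],.2])
E
```

```text
time_s: 7.85
ee_pos: [0.5911, 0.0897, 0.1263]
eef_rot: [3.12, 0.004, -1.73]
force: [-0.5, -0.6, 0.2]
grip_width: 0.0491
time_s: 8.45
ee_pos: [0.5929, 0.089, 0.2221]
eef_rot: [3.12, 0.004, -1.73]
force: [0.5, -0.0, -0.4]
grip_width: 0.0501
tool shift mm [104.8 131.5  24.6] rpy [ 3.1199  0.0039 -1.7299] turn to -1.7295: -0.0004
squeeze TCP [ 0.443894 -0.000709] rest-centre [ 0.442472 -0.009592]
tool shift mm [112.2 132.4  24.6] rpy [ 3.1199  0.0039 -1.7299] turn to -1.7295: -0.0004
```

```bash
python3 -m handwheel '[[[0.02,0.024,0,0],[0.023,0.027,0,0],[0.023,0.027,0,0],[0.023,0.027,0,0],[0.023,0.027,0,0],[0,0,0,0],[0,0,0,0]]]' 0.092 20
python3 - <<'E'
from h import *
go([.4434,-.0037,.075])
s=cv2.cvtColor(imaging.camera("scene"),cv2.COLOR_RGB2BGR)[140:220,200:340]
cv2.imwrite("pics/s6.png",cv2.resize(s,(800,457),interpolation=cv2.INTER_CUBIC))
E
```

```text
time_s: 9.15
ee_pos: [0.4373, -0.0032, 0.2199]
eef_rot: [3.113, 0.003, -1.729]
force: [0.3, 0.5, -0.4]
grip_width: 0.0921
tool shift mm [-1.000e-01 -1.020e+01  1.446e+02] rpy [ 3.1132e+00  2.9000e-03 -1.7293e+00] turn to -1.7295: 0.0002
```

View pics/s6.png

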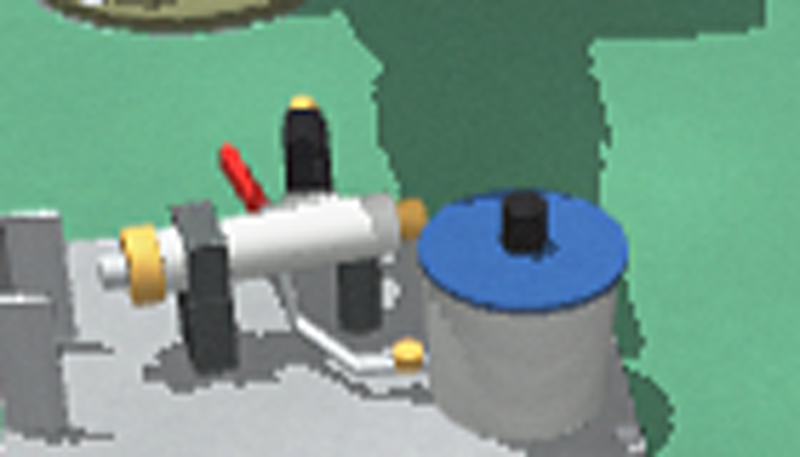

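Lid is seated and level on the pot (418–628, 250). I'll descend over grip and trigger.

```bash
python3 -m handwheel '[[[0,-0.005,0.02,0],[0,-0.005,0.02,0],[0,0,0.02,0],[0,0,0.015,0],[0,0,0,0]]]'
python3 -c "
from h import *
go([.4434,-.0037,.075])"
```

```text
time_s: 9.7
ee_pos: [0.4485, -0.002, 0.1405]
eef_rot: [3.112, 0.003, -1.726]
force: [0.1, -0.4, -0.5]
grip_width: 0.0922
tool shift mm [ 2.7  2.8 65.6] rpy [ 3.1118e+00  3.0000e-03 -1.7260e+00] turn to -1.7295: 0.0035
```

```bash
python3 -m handwheel '[[[0.003,0.003,0.01,0.003],[0,0,0.012,0],[0,0,0.012,0],[0,0,0,0]]]'
python3 - <<'E'
from h import *
go([.4434,-.0037,.075])
s=cv2.cvtColor(imaging.camera("scene"),cv2.COLOR_RGB2BGR)[120:200,200:300]
cv2.imwrite("pics/s7.png",cv2.resize(s,(750,600),interpolation=cv2.INTER_CUBIC))
E
```

```text
time_s: 10.1
ee_pos: [0.4449, -0.0038, 0.1048]
eef_rot: [3.113, 0.003, -1.728]
force: [0.4, 0.2, -0.1]
grip_width: 0.0919
tool shift mm [ 0.2  0.7 29.8] rpy [ 3.1127e+00  3.0000e-03 -1.7282e+00] turn to -1.7295: 0.0013
```

View pics/s7.png

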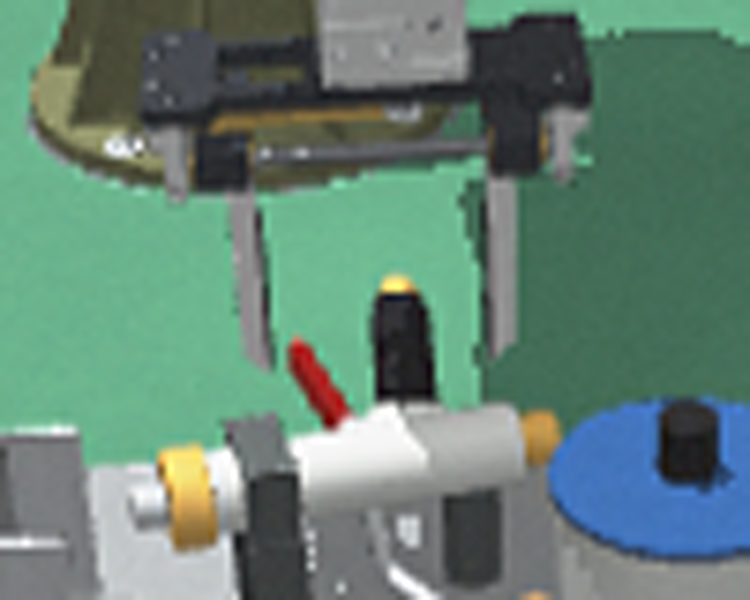

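Fingers (260,360) and (500,350) straddle the trigger (295,345) and grip (400,330). I'll go down to z≈0.075.

```bash
python3 -m handwheel '[[[0,0.0005,0.012,0],[0,0,0.01,0],[0,0,0.004,0],[0,0,0,0]]]'
python3 -c "
from h import *
go([.4434,-.0037,.075])
go([.4439,-.0007,.075])"
```

```text
time_s: 10.55
ee_pos: [0.4447, -0.0036, 0.0783]
eef_rot: [3.116, 0.003, -1.728]
force: [-0.9, -1.0, -0.1]
grip_width: 0.0919
tool shift mm [0.3 1.2 3.3] rpy [ 3.1156  0.0032 -1.7283] turn to -1.7295: 0.0012
tool shift mm [-2.8  1.2  3.4] rpy [ 3.1156  0.0032 -1.7283] turn to -1.7295: 0.0012
```

```bash
python3 -m handwheel '[[[-0.002,0,0.003,0],[0,0,0,0],[0,0,0,0],[0,0,0,0],[0,0,0,0]]]' 0.05 20; python3 -m handwheel '[[[0,0,0,0],[0,0,0,0],[0,0,0,0],[0,0,0,0]]]' 0.03 30
python3 - <<'E'
from h import *
print(ctrl.get_obs()["force"])
s=cv2.cvtColor(imaging.camera("scene"),cv2.COLOR_RGB2BGR)[120:200,200:300]
cv2.imwrite("pics/s8.png",cv2.resize(s,(750,600),interpolation=cv2.INTER_CUBIC))
E
```

```text
time_s: 11.05
ee_pos: [0.4445, -0.0022, 0.0753]
eef_rot: [3.114, 0.002, -1.728]
force: [-3.3, -4.5, 0.2]
grip_width: 0.056
time_s: 11.45
ee_pos: [0.4441, -0.0003, 0.0752]
eef_rot: [3.113, 0.005, -1.73]
force: [-1.0, -4.1, -2.0]
grip_width: 0.0391
[-0.97817682 -4.0912328  -1.99204268]
```

View pics/s8.png

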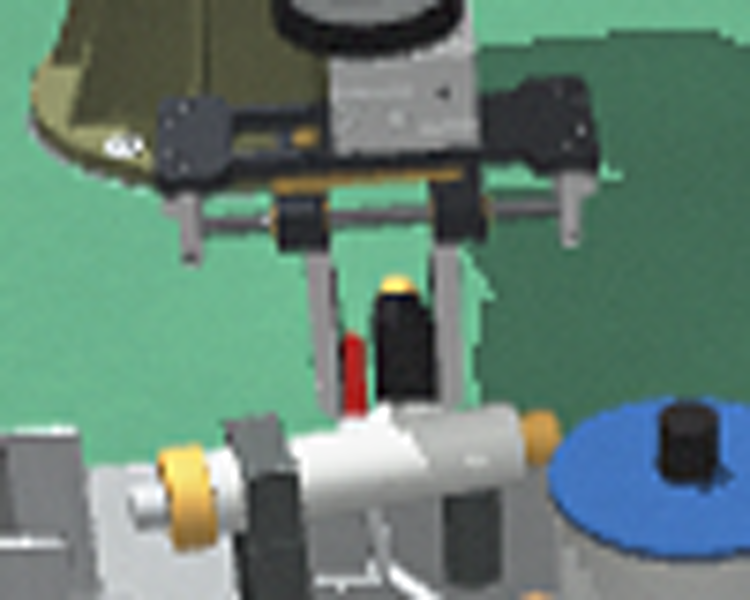

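Trigger (355,370) is fully squeezed against its stop, parallel to the grip; opening is 39 mm (40 expected). I'll hold 0.9 s, then open, centre the jaws and lift.

```bash
python3 -m handwheel '[[[0,0,0,0],[0,0,0,0],[0,0,0,0],[0,0,0,0],[0,0,0,0],[0,0,0,0],[0,0,0,0],[0,0,0,0],[0,0,0,0]]]'; python3 -m handwheel '[[[0.003,0,0,0],[0.002,0,0,0],[0,0,0,0],[0,0,0,0],[0,0,0,0],[0,0,0,0],[0,0,0,0]]]' 0.092
python3 -c "
from h import *
go([.4434,-.0037,.2])"
```

```text
time_s: 12.4
ee_pos: [0.4441, -0.0003, 0.0751]
eef_rot: [3.113, 0.006, -1.73]
force: [-0.7, 0.3, -2.5]
grip_width: 0.0395
time_s: 13.1
ee_pos: [0.4444, -0.0055, 0.076]
eef_rot: [3.116, 0.006, -1.73]
force: [-0.1, -0.3, 0.5]
grip_width: 0.0908
tool shift mm [  -2.4    4.4 -124. ] rpy [ 3.1162  0.0064 -1.7297] turn to -1.7295: -0.0002
```

```bash
python3 -m handwheel '[[[0,0,-0.02,0],[0,0,-0.03,0],[0,0,-0.03,0],[0,0,-0.03,0],[0,0,-0.03,0],[0,0,0,0],[0,0,0,0],[0,0,0,0]]]'
python3 - <<'E'
from h import *
o=ctrl.get_obs();print(o["force"],abs(o["joint_vel"]).max())
s=cv2.cvtColor(imaging.camera("scene"),cv2.COLOR_RGB2BGR)[100:290,80:390]
cv2.imwrite("pics/s9.png",cv2.resize(s,(800,490),interpolation=cv2.INTER_CUBIC))
E
```

```text
time_s: 13.9
ee_pos: [0.446, -0.0058, 0.2195]
eef_rot: [3.11, 0.007, -1.729]
force: [-0.1, -0.9, -0.8]
grip_width: 0.0919
[-0.05498588 -0.94371157 -0.83813422] 0.014284799375951406
```

View pics/s9.png

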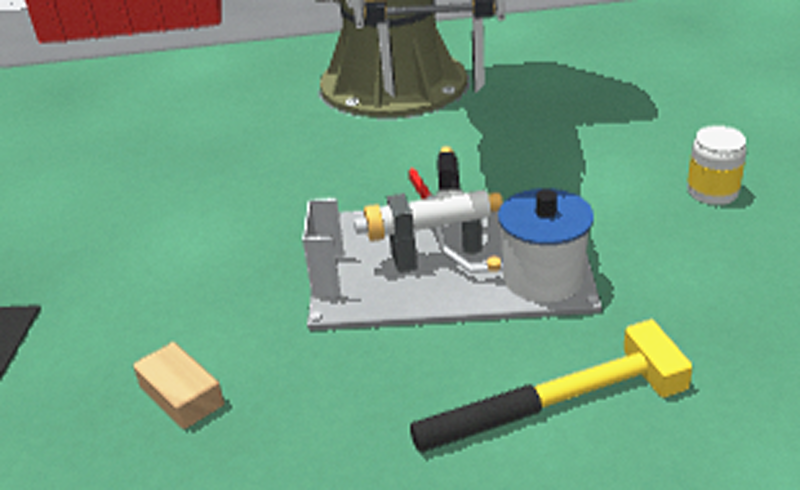

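Lid is seated (545,215), the trigger has sprung back (420,185), tin, hammer and block are undisturbed, and the gripper is clear. I'll hand it in.

```bash
python3 -c "
from station import ctrl
print(ctrl.hand_in())"
```

```text
the job is handed in; nothing more can be done
None
```

The job is done and handed in at about 14 s of the 54 s allowed; the hand-in gives no verdict.

- **Lid:** I gripped it by the knob, carried it over and lowered it until it touched at the expected height (TCP 0.127 m). I then released it and lifted clear. The pictures show it seated and level, and it stayed so through the squeeze and afterwards.
- **Trigger:** I squeezed it between the jaws to its stop (opening 39–39.5 mm, 40 mm expected), held it for about 0.9 s and let go. The last picture shows it back at rest.
- **Other objects:** The tin, hammer and block look unmoved by eye in the last picture, and the gripper is clear of everything.

**Failed or disagreeing checks:**
- The two cameras differed by about 2 mm on the pot's position; I used a value between them.
- The top camera was blocked by the arm while the lid was over the pot, so my image fit of the lid's position failed. Seating rests on the scene camera, the TCP reading and the contact force.
- The tool had drifted about 0.03 rad out of vertical.

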